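# Next sample tube into the reader cradle

### The job

At the sample desk, take the tube that has been read out of the reader's V-shaped cradle and lay it flat in the grey tray without dropping it, and let go of it. Then take the other tube from its two-rail rest, lay it in the cradle across both V saddles with its cap hanging out past one end, and hold it pressed down into the V, firmly but not hard (about 10 N), so that it bears on both sloping faces: finish while still holding it pressed there. Leave the cups, label roll, marker and mouse where they are.

Things in the scene. Friction and masses are not known exactly. Their poses are not given: they have to be found in the camera images.
- tube_done: frosted tube, body 34 mm in diameter, paper label, red screw cap 40 mm in diameter on one end; 152 mm long, 70-140 g. Origin on its axis, mid-way along the uncapped body; x points along the tube to the cap: plain end at x = -65 mm, cap from 65 to 87 mm. Grasp across the body near the origin. Already read: starts in the cradle, axis 54 mm above the table
- tube_next: frosted tube, body 34 mm in diameter, paper label, red screw cap 40 mm in diameter on one end; 152 mm long, 70-140 g. Origin on its axis, mid-way along the uncapped body; x points along the tube to the cap: plain end at x = -65 mm, cap from 65 to 87 mm. Grasp across the body near the origin. Next one: starts on the rest, axis 27 mm above the table
- cradle: rigid tube reader, fixed. Origin on the table under its centre, x along the V. Grey base 118 (x) by 64 (y) by 10 mm; on it two aluminium V saddles, each 18 mm long (x), 52 mm wide, 51 mm tall, centred at x = -47 and +47 mm; fingers fit in the 76 mm gap between them
- cradle_seat (a point): where the middle of a seated tube's axis lies: 54 mm above the table over the cradle's centre, x along the V. Cap towards either end; the uncapped body must lie on both saddles (outer faces at x = +-56 mm), so the tube's origin has 9 mm to spare each way
- cradle_left: the two saddles' faces, lined with slippery white plastic (friction about 0.2), on the cradle's +y side, rising outward at 45 degrees from the V's bottom line (y = 0, 30 mm above the table) to y = 21 mm, 51 mm above the table; frame as the cradle's
- cradle_right: the same faces on the cradle's -y side, mirrored; frame as the cradle's
- tray: grey open tray fixed to the table, 210 (x) by 160 (y) mm, 30 mm tall, walls and floor 4 mm. Origin under its centre. A tube lying in it has its axis 21 to 24 mm above the table
- rest: low rest fixed to the table: dark plate 110 (x) by 26 (y) by 6 mm with two steel rails of 8 mm diameter along x, at y = -9 and +9 mm, top 12 mm above the table; a tube lies along x on the rails, with its bottom 10 mm above the table. Origin on the table under its centre. Tray and rest may change sides: one stands left of the cradle, the other right
- cup_a: upright specimen cup, 62 mm wide and 74 mm tall, frosted body with a red screw lid; bystander; origin under its centre. Beyond the cradle, to the right
- cup_b: upright specimen cup, 62 mm wide and 74 mm tall, frosted body with a red screw lid; bystander; origin under its centre. Beyond the cradle
- cup_c: upright specimen cup, 62 mm wide and 74 mm tall, frosted body with a red screw lid; bystander; origin under its centre. Beside the tray, on the robot's side
- label_roll: roll of white labels, 56 mm in diameter and 30 mm tall, standing on end between cradle and robot; bystander; origin under its centre
- marker: white and black marker pen, 130 mm long, 14 mm thick, lying between rest and robot; bystander; origin under its centre, x along it
- mouse: black computer mouse, 105 by 60 by 32 mm, beyond the cradle to the left; bystander; origin under its centre
Mind the look-alikes: they are no part of the job. What is shaped like the tube_next but orange or pink is not meant. Leave any blue look-alike of the tube_done alone.

How it is judged (in metres and radians):
On the way:
1. the tube that was in the cradle lies flat in the tray, let go and at rest (x of tube_done in the frame of tray between -0.095 and 0.095 m and y of tube_done in the frame of tray between -0.072 and 0.072 m and z of tube_done in the frame of tray below 0.032 m and angle between tube_done's own x axis and vertical between 1.45 and 1.69 rad and contact force between the fingers and tube_done below 0.05 N and linear speed of tube_done below 0.05 m/s), for 0.2 s.
At the end, for the whole second after the job is handed in: Read tube flat in the tray, released, at rest. Next tube in the cradle: axis within 2 deg of the V, 3 mm sideways, 51-57 mm above the table, origin within 14 mm of centre lengthwise, at rest, pressing each side's faces with 3-40 N, fingers still on it (over 2 N) (all of step 1 and x of tube_next in the frame of cradle between -0.014 and 0.014 m and y of tube_next in the frame of cradle between -0.003 and 0.003 m and z of tube_next in the frame of cradle between 0.051 and 0.057 m and angle between the x axis of tube_next and the x axis of cradle, either way round below 0.035 rad and linear speed of tube_next below 0.02 m/s and contact force between tube_next and cradle_left between 3 and 40 N and contact force between tube_next and cradle_right between 3 and 40 N and contact force between the fingers and tube_next above 2 N); the arm keeps its last pose, push and grip.
It fails at once if a specimen cup, the label roll, the marker or the mouse is moved by more than 30 mm (distance of any of cup_a, cup_b, cup_c, label_roll, marker, mouse from where it was at the start of the episode above 0.03 m).
It fails at once if a tube is let go in mid-air, more than about 50 mm above where it would lie ((height (world z) of tube_done above 0.085 m and contact force between anything else and tube_done below 0.02 N) or (height (world z) of tube_next above 0.11 m and contact force between anything else and tube_next below 0.02 N)).
It also fails if it takes over 64 s, if anything falls off the work surface, if the arm or the gripper's body presses on something with over 40 N, if the wrist force passes 120 N, or if a joint passes its speed limit or range.

### The arm

A 6-joint arm with a two-finger parallel gripper is mounted at the origin on the work surface. World frame = base frame: x ahead of the robot, y to its left, z up, the work surface at z = 0. Lengths are in mm, angles in rad, forces in N, time in s.
With the tool pointing down it reaches from about 350 to 725 mm from the base axis. Payload 6 kg.
Tool frame: the origin (TCP) lies midway between the tips of the shut fingers; the grasp point (between the pads) lies 19 mm behind it; z points along the fingers, y is the line along which they close (so a half turn about z gives the same grasp; the last joint's range is limited). The gripper opens to 85 mm and grips with 20 to 120 N. Pads are 22 mm wide; open, the fingers measure 114 mm over their backs; the gripper's body (76 mm by 85 mm) begins 54 mm behind the grasp point. The pads swing forward as they close: fully open they stand 13 mm farther back than shut.
Start: joints at [1.539, 0.04, 0.085, 0, -1.615, -0.334], TCP at [214.591, 560.29, 231.261] pointing down, gripper open.
Joint ranges: [-2.56, 2.56], [-1.29, 2.01], [-1.08, 1.49], [-3.29, 1.98], [-2.81, -0.18], [-2.99, 2.99]. Speed limits (rad/s): [2.57, 2.57, 3.01, 3.14, 3.14, 3.14].

### API

Orientations are given as a 3x3 rotation matrix whose columns are the frame's x, y, z axes.
In Python, from cell import arm gives the robot as it stands.
- The arm moves only by the tool drive_tool, never from a script. Its arguments are lists of equal length, an entry for each row: "translation": the shift along the tool's x, y, z in mm, a list of three; "twist": the turn about the tool's z in rad. In form: {"translation": [[x, y, z], ...], "twist": [twist, ...]}. A call has exactly 5 rows; each row is the pose to reach, as a shift and turn from the pose commanded when the call began, along the tool's axes at that moment; what a row does not reach only later rows make up. A row lasts 1/8 s, in which the tool goes at most 62.5 mm and 10.7 degrees, less where a joint would pass 70% of its speed; a pose out of reach is approached as far as the arm can. A call with a gripper value outside its range is refused whole. "claw" is the opening, from -1 (shut) to 1 (fully open), set as the call begins (left out, the last holds). The fingers move at their own pace and stop on an object; "newtons" is the grip in N (left out, the last holds). Time passes only in rows, so rows that repeat a pose let the fingers close, or fill a call up. It gives the time, the measured TCP pose, the force, the opening and the grip force at its end, in the units of the state.
- arm.read_state(): the state, without advancing time (a new reading comes with each control period).
- arm.grab_frame(name): name is "scene" or "top" or "wrist"; returns the picture (384x512x3 uint8, red, green, blue); there is no depth.
- arm.camera_info(name): a dict with "fovy" (degrees; the focal length in pixels is half the picture's height over the tangent of half this angle, whatever the lens; pixels are square), "cx", "cy" (the principal point, pixels), "eye" and "attitude" of the camera in the world. Camera axes: x right, y up, looking along -z (the intrinsics and any distortion apply to the point x, -y, -z); pixel columns grow to the right and rows downward; lengths in mm; the calibration is good to about 2 mm. The wrist camera is an equidistant fisheye: a pixel r from the principal point sees the ray r / f radians off the axis. A picture is of the moment at which its call begins: read the wrist's pose just before it. camera_info takes no time and is no camera call; for the wrist camera it gives the pose at the moment of the call.
- arm.finish_job(): hands the job in; it is judged then, once.
The state is a dict: "clock": time; "qpos": joint angles; "dq": joint speeds; "joint_efforts": joint torques, N m; "tool_pos": TCP position; "tool_rot": TCP orientation; "wrist_force": force on the tool from outside, world axes, zero at the start; "moment": the same for the moment, N m; "opening": finger opening in mm; "finger_force": force on a finger pad.
Only numpy, scipy, OpenCV 4.12 (cv2) and the standard library are available. Lean on these libraries where they do the work, as an engineer would, in place of code of your own. Each camera call takes 0.05 s, during which the arm holds its last target. There are 200 camera calls.

## Working session

There is one attempt and no reset: what is moved stays moved. The work goes in short steps, Python scripts to look and compute and a tool call to move; the robot and the scene stay as the last step left them, time stands still between calls to the robot, and variables do not carry over. Pictures are saved under pics/ and viewed, at most 10 in all, crops included, and the job is handed in when it is done.

Besides the shell and the picture viewer there is one more tool, called as name(argument=value, ...), one argument or row to a line, values as JSON. drive_tool: Moves the arm, as the interface text tells. Its arguments: {"type":"object","properties":{"translation":{"type":"array","items":{"type":"array","items":{"type":"number"}}},"twist":{"type":"array","items":{"type":"number"}},"claw":{"type":"number"},"newtons":{"type":"number"}},"required":["translation","twist"]}

```bash
mkdir -p pics; ls; python3 - <<'E'
from cell import arm
import cv2,numpy as np
for n in ("top","scene"):
    i=arm.camera_info(n);print(n,i)
    cv2.imwrite(f"pics/{n}0.png",arm.grab_frame(n)[:,:,::-1])
print(arm.camera_info("wrist"))
s=arm.read_state();print(s)
E
```

```text
pics
top {'fovy': 55.945715025750964, 'cx': 252.2446423181279, 'cy': 189.67293881824722, 'eye': array([ 4.46095035e+02, -5.37424480e-02,  1.00165700e+03]), 'attitude': array([[-0.01910584,  0.99621903, -0.08475033],
       [-0.99925473, -0.01618277,  0.03504431],
       [ 0.03354031,  0.08535672,  0.99578576]])}
scene {'fovy': 57.66993926773644, 'cx': 253.23815267477195, 'cy': 192.1325743327888, 'eye': array([1000.24570138,  496.78581786,  643.82593639]), 'attitude': array([[-0.71369162, -0.45308051,  0.53419315],
       [ 0.70024812, -0.44274121,  0.56002927],
       [-0.01722903,  0.77375595,  0.63324947]])}
{'fovy': 65.70646984690485, 'cx': 256.0079391449338, 'cy': 190.617295791638, 'eye': array([278.56614809, 534.4879442 , 373.25236596]), 'attitude': array([[-0.35720218,  0.89842452,  0.25542118],
       [-0.93402558, -0.34407694, -0.09595452],
       [ 0.00167665, -0.27284508,  0.96205652]])}
{'clock': 0.1, 'qpos': array([ 1.53870764e+00,  4.07788326e-02,  8.39313385e-02, -3.95671878e-04,
       -1.61547900e+00, -3.33698047e-01]), 'dq': array([ 0.00040119, -0.00053974,  0.00246947, -0.00086581, -0.00023335,
        0.00015828]), 'joint_efforts': array([-5.81805536e-03, -3.69349158e+01,  3.48279905e+01,  6.95165724e+00,
       -4.68976825e-03, -6.89550731e-06]), 'tool_pos': array([214.4421455 , 560.07065275, 230.37721027]), 'tool_rot': array([[ 9.33848889e-01, -3.57667520e-01, -4.44166090e-04],
       [-3.57667773e-01, -9.33847666e-01, -1.51669771e-03],
       [ 1.27690043e-04,  1.57523037e-03, -9.99998751e-01]]), 'wrist_force': array([ 0.46637287,  0.75902105, -0.1028194 ]), 'moment': array([ 0.02961431,  0.04964215, -0.02962675]), 'finger_force': 0.0, 'opening': 85.73303224233551}
```

View pics/top0.png

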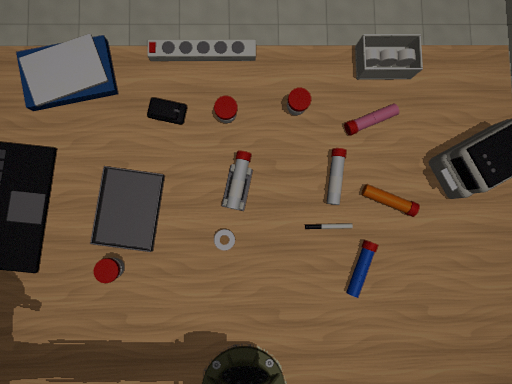

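View pics/scene0.png

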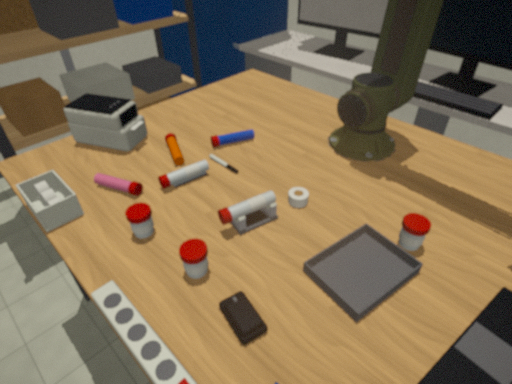

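The top view shows the seated tube at about (239,180) with its cap up, the tray at (128,209), and the rest with its tube at (336,176). Cups are at (226,108), (299,99) and (107,270). The roll is at (224,239), the marker at (328,226) and the mouse at (167,110).

```bash
cat > h.py <<'E'
from cell import arm
import cv2,numpy as np
def ray(n,px,info=None):
    i=info or arm.camera_info(n); f=192/np.tan(np.radians(i['fovy']/2))
    p=np.atleast_2d(np.float64(px)); d=(p-[i['cx'],i['cy']])/f
    if n=="wrist":
        r=np.linalg.norm(d,axis=1,keepdims=True)+1e-12
        v=np.c_[d/r*np.sin(r),np.cos(r)]
    else: v=np.c_[d,np.ones(len(d))]
    v=v*[1,-1,-1]
    return i['eye'],v@i['attitude'].T
def plane(n,px,z,info=None):
    e,v=ray(n,px,info); return (e+v*((z-e[2])/v[:,2])[:,None])[:,:2]
def proj(n,P,info=None):
    i=info or arm.camera_info(n); f=192/np.tan(np.radians(i['fovy']/2))
    v=((np.atleast_2d(P)-i['eye'])@i['attitude'])*[1,-1,-1]
    if n=="wrist":
        r=np.linalg.norm(v[:,:2],axis=1,keepdims=True); t=np.arctan2(r,v[:,2:]); d=v[:,:2]/r*t
    else: d=v[:,:2]/v[:,2:]
    return d*f+[i['cx'],i['cy']]
def red(im):
    h=cv2.cvtColor(im,cv2.COLOR_RGB2HSV)
    return (((h[...,0]<6)|(h[...,0]>174))&(h[...,1]>180)&(h[...,2]>70)).astype(np.uint8)
def white(im):
    h=cv2.cvtColor(im,cv2.COLOR_RGB2HSV)
    return ((h[...,1]<50)&(h[...,2]>130)).astype(np.uint8)
E
python3 - <<'E'
from h import *
im=cv2.imread("pics/top0.png")[:,:,::-1].copy()
for nm,m,a0 in(("red",red(im),40),("white",white(im),100)):
    n,l,st,c=cv2.connectedComponentsWithStats(m)
    for k in range(1,n):
        if st[k,4]>a0: print(nm,st[k],c[k].round(1),plane("top",c[k],54)[0].round(),plane("top",c[k],27)[0].round())
# tray outer rim corners
print(plane("top",[[107,167],[164,175],[153,250],[92,243]],30).round())
print("cup",plane("top",[[226,105],[299,97],[107,270]],74).round(),"roll/marker/mouse",plane("top",[[224,239],[328,226],[167,110]],15).round())
E
```

```text
red [149  43   6  10  57] [151.5  47.3] [917. 231.] [930. 238.]
red [288  88  23  22 396] [299.3  98.4] [ 772. -165.] [ 781. -170.]
red [214  96  23  22 410] [225.2 106.7] [751.  35.] [760.  36.]
red [347 120  11  14  97] [352.6 126.5] [ 693. -308.] [ 700. -316.]
red [333 148  13   9  91] [339.2 151.9] [ 624. -268.] [ 630. -276.]
red [236 151  15  10 107] [243.5 155.3] [619. -12.] [624. -12.]
red [408 202  11  14  94] [413.8 209. ] [ 468. -462.] [ 469. -475.]
red [364 241  14  11  94] [370.7 246. ] [ 373. -342.] [ 371. -352.]
red [ 94 259  24  24 472] [105.5 270.5] [326. 345.] [323. 354.]
white [148  40 107  16 803] [207.4  48.4] [913.  81.] [927.  83.]
white [364  47  40  12 191] [382.3  51.9] [ 902. -399.] [ 915. -411.]
white [ 29  48  77  57 824] [79.8 79.3] [829. 420.] [840. 432.]
white [333 156   9  48 222] [337.  180.6] [ 547. -259.] [ 550. -267.]
white [231 160  14  48 258] [237.4 184.9] [540.   5.] [543.   6.]
white [215 230  20  20 232] [224.1 239.6] [398.  42.] [397.  43.]
[[596. 354.]
 [572. 202.]
 [373. 231.]
 [395. 390.]]
cup [[ 749.   32.]
 [ 769. -161.]
 [ 330.  334.]] roll/marker/mouse [[ 398.   44.]
 [ 427. -240.]
 [ 755.  197.]]
```

drive_tool(
  translation=[
    [45,36,0],
    [92,73,10],
    [138,109,20],
    [184,145,30],
    [230,181,40],
  ],
  twist=[-0.03,-0.06,-0.09,-0.12,-0.155],
  claw=1,
  newtons=30,
)

```text
clock: 0.72
tool_pos: [365.1, 307.2, 190.7]
tool_rot: [[0.978, -0.208, -0.0], [-0.208, -0.978, -0.0], [-0.0, 0.0, -1.0]]
wrist_force: [0.5, -0.1, 0.1]
opening: 85.6
finger_force: 0.0
```

drive_tool(
  translation=[
    [45,43,4],
    [90,90,10],
    [140,135,15],
    [188,180,20],
    [240,220,20],
  ],
  twist=[0,0,0,0,0],
)

```text
clock: 1.35
tool_pos: [544.8, 52.7, 171.0]
tool_rot: [[0.978, -0.209, -0.0], [-0.209, -0.978, 0.0], [-0.0, -0.0, -1.0]]
wrist_force: [1.2, 1.7, -0.5]
opening: 85.6
finger_force: 0.0
```

drive_tool(
  translation=[
    [0,40,0],
    [0,40,0],
    [0,40,0],
    [0,40,0],
    [0,40,0],
  ],
  twist=[0,0,0,0,0],
)

```text
clock: 1.98
tool_pos: [535.8, 16.4, 171.6]
tool_rot: [[0.978, -0.208, 0.0], [-0.208, -0.978, 0.0], [0.0, -0.0, -1.0]]
wrist_force: [-0.6, 0.1, 0.5]
opening: 85.0
finger_force: 0.0
```

```bash
python3 - <<'E'
from h import *
import pickle
i=arm.camera_info("wrist");im=arm.grab_frame("wrist");pickle.dump((i,im),open("w1.pkl","wb"))
cv2.imwrite("pics/w1.png",im[:,:,::-1]);print(arm.read_state()['tool_pos'])
for nm,m,a0 in(("red",red(im),200),("white",white(im),300)):
    n,l,st,c=cv2.connectedComponentsWithStats(m)
    for k in range(1,n):
        if st[k,4]>a0: print(nm,st[k],c[k].round(1),plane("wrist",c[k],54,i)[0].round(1))
E
```

```text
[535.78822595  16.34157414 171.56576776]
red [471  49  26  21 445] [483.9  58. ] [ 624.5 -253.2]
red [ 245   79   46   27 1155] [267.5  91.6] [615.3 -11.8]
white [ 474   67   22  113 2008] [485.6 122.8] [ 553.8 -243.3]
white [ 247  105   50  147 5144] [267.8 176.8] [541.1   3.3]
white [453 203  46  22 389] [475.2 213.3] [ 451.5 -225.7]
white [ 235  280   47   37 1104] [257.9 297.6] [414.2  38.9]
```

View pics/w1.png

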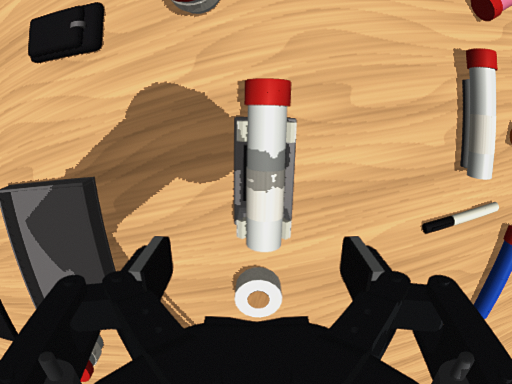

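```bash
python3 - <<'E'
from h import *
import pickle
i,im=pickle.load(open("w1.pkl","rb"))
cv2.imwrite("pics/w1c.png",cv2.resize(im[70:265,215:320,::-1],None,fx=3,fy=3,interpolation=cv2.INTER_NEAREST))
np.set_printoptions(suppress=True,precision=1)
h=cv2.cvtColor(im,cv2.COLOR_RGB2HSV)
for r in range(100,262,8):
    # object (low saturation) run extents
    print(r,''.join('R' if (s>180 and v>70 and (hh<6 or hh>174)) else ('W' if v>150 else 'g' if v>100 else 'd' if v>60 else '.') if s<70 else '-' for hh,s,v in h[r,225:305]))
E
```

```text
100 --------------------RRRRRRRRRRRRRRRRRRRRRRRRRRRRRRRRRRRRRRRRRRRRR---------------
108 -----------------------dggWWWWWWWWWWWWWWWWWWWWWWWWWWWWWWWWWWWW------------------
116 -----------------------gggWWWWWWWWWWWWWWWWWWWWWWWWWWWWWWWWWWWW------------------
124 ----------.dWWWWWWWWWWWgggWWWWWWWWWWWWWWWWWWWWWWWWWWWWWWWWWWWWWWWWWWWWWW--------
132 ---------..dgggWWWWWWWWgggWWWWWWWWWWWWWWWWWWWWWWWWWWWWWWWWWWWWWWWWWWWWW---------
140 ---------..dgggggggWWWgggWWWWWWWWWWWWWWWWWWWWWWWWWWWWWWWWWWWgWWWWWWWWWW---------
148 ---------.............dgggWWWWWWWWWWWWWWWWWWWWWWWWWWWWWWWWWWd....ggggg----------
156 ---------...........-.ddgggggggggggggggggggggWWWWWWWWggggggd....gggggg----------
164 ---------.............ddgggggggggggggggggggggggggggggggggggd....ggggg-----------
172 ---------dgggggd.....dgggggggggggggggggggggWWgWWgggggggggggdggggggggg-----------
180 ---------dgggggd...-.dggWWWWWggggggggWWgggWWggWWWWWggggggggdggggggggg-----------
188 ---------dgggggd.....dgWWWWgggggggggggggggWgggWWWWWWWWWWgWWggggggggg------------
196 ---------dgggggd.....dgWWWWWWWWWWWWWWWWWWWWWWWWWWWWWWWWWWWWggggggggg------------
204 ---------dddgggd.....dgWWWWWWWWWWWWWWWWWWWWWWWWWWWWWWWWWWWggggggggg-------------
212 ----------...dddddddddgWWWWWWWWWWWWWWWWWWWWWWWWWWWWWWWWWWWgddddgggg-------------
220 ----------dWWWgddddggdggWWWWWWWWWWWWWWWWWWWWWWWWWWWWWWWWWgdddddddg--------------
228 ------------WWWWWWWWWgggWWWWWWWWWWWWWWWWWWWWWWWWWWWWWWWWWWWWWWWWWW--------------
236 ------------WWWWWWWWWgggWWWWWWWWWWWWWWWWWWWWWWWWWWWWWWWWWWWWWWWWWW--------------
244 ----------------------ggWWWWWWWWWWWWWWWWWWWWWWWWWWWWWWWg------------------------
252 --------------------------------------------------------------------------------
260 --------------------------------------------------------------------------------
```

View pics/w1c.png

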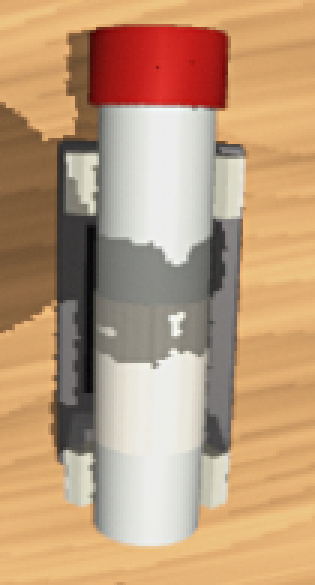

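```bash
python3 - <<'E'
from h import *
import pickle
np.set_printoptions(suppress=True,precision=1)
i,im=pickle.load(open("w1.pkl","rb"))
P=plane("wrist",[[236.5,120.5],[296.5,121.8],[291,238],[236.5,238]],51,i)
print(P,P.mean(0)); F=(P[0]+P[1])/2;N=(P[2]+P[3])/2
print("len",np.linalg.norm(F-N),"w",np.linalg.norm(P[0]-P[1]),np.linalg.norm(P[2]-P[3]),"yaw",np.arctan2(*(F-N)[::-1]), np.arctan2(*(P[0]-P[3])[::-1]), np.arctan2(*(P[1]-P[2])[::-1]))
# tube: silhouette edges; tangent rays -> axis: midpoint direction rays at z=54
q=[]
for r,a,b in((108,248,289),(116,248,289),(124,248,None),(244,247,282)):
    if b: q.append([(a+b-1)/2,r])
A=plane("wrist",q,54,i);print(A, np.arctan2(*(A[0]-A[-1])[::-1]))
print("cap/body bdry(z~73)",plane("wrist",[267.5,105.5],73,i),"far cap end z74",plane("wrist",[267.5,79],74,i),"plain end z71",plane("wrist",[264.5,251.5],70,i))
E
```

```text
[[596.1  20. ]
 [584.2 -31.6]
 [475.6  -7. ]
 [486.8  45.1]] [535.7   6.6]
len 111.78540585558447 w 52.97570079247111 53.235932811684684 yaw -0.2242253685534953 -0.22536753206918891 -0.22307591449962233
[[601.2  -9.2]
 [594.3  -7.8]
 [476.3  19.9]] -0.2292826041672592
cap/body bdry(z~73) [[603.3  -8.5]] far cap end z74 [[624.4 -12.9]] plain end z71 [[476.4  19.8]]
```

The wrist view shows the seated tube from its cap at (267,92) to its plain end at (264,251). The saddle corners span (236,120) to (291,238). Measured sizes match: 112 mm over the saddles, 53 mm wide, 130 mm body.

drive_tool(
  translation=[
    [10.5,9.7,20],
    [10.5,9.7,50],
    [10.5,9.7,85],
    [10.5,9.7,115],
    [10.5,9.7,136],
  ],
  twist=[0.015,0.015,0.015,0.015,0.015],
)

```text
clock: 2.65
tool_pos: [543.4, 4.2, 33.9]
tool_rot: [[0.975, -0.223, -0.001], [-0.223, -0.975, -0.0], [-0.001, 0.001, -1.0]]
wrist_force: [0.7, -0.1, 0.7]
opening: 85.3
finger_force: 0.0
```

drive_tool(
  translation=[
    [0,0,0],
    [0,0,0],
    [0,0,0],
    [0,0,0],
    [0,0,0],
  ],
  twist=[0,0,0,0,0],
  claw=-1,
  newtons=40,
)

```text
clock: 3.28
tool_pos: [545.3, 4.7, 37.2]
tool_rot: [[0.975, -0.223, 0.003], [-0.223, -0.975, 0.001], [0.003, -0.002, -1.0]]
wrist_force: [1.0, 5.8, 5.8]
opening: 32.9
finger_force: 40.2
```

drive_tool(
  translation=[
    [0,0,-15],
    [0,0,-45],
    [0,0,-80],
    [-10,-25,-110],
    [-30,-65,-115],
  ],
  twist=[0,0,0,0,0],
)

```text
clock: 3.9
tool_pos: [530.0, 73.4, 153.5]
tool_rot: [[0.974, -0.227, 0.003], [-0.227, -0.974, -0.0], [0.003, -0.001, -1.0]]
wrist_force: [-0.1, 0.1, -1.2]
opening: 32.8
finger_force: 39.9
```

drive_tool(
  translation=[
    [-20,-40,0],
    [-42,-85,0],
    [-65,-130,0],
    [-87,-175,0],
    [-100,-203,0],
  ],
  twist=[0,-0.02,-0.04,-0.065,-0.065],
)

```text
clock: 4.53
tool_pos: [476.4, 295.3, 150.5]
tool_rot: [[0.987, -0.159, -0.001], [-0.159, -0.987, -0.001], [-0.0, 0.002, -1.0]]
wrist_force: [0.6, -0.2, -1.3]
opening: 32.7
finger_force: 40.0
```

drive_tool(
  translation=[
    [0,0,0],
    [0,0,0],
    [0,0,0],
    [0,0,0],
    [0,0,0],
  ],
  twist=[0,0,0,0,0],
)

```text
clock: 5.15
tool_pos: [477.5, 293.7, 150.6]
tool_rot: [[0.987, -0.161, 0.0], [-0.161, -0.987, -0.0], [0.0, 0.0, -1.0]]
wrist_force: [-0.8, 0.8, -0.4]
opening: 32.7
finger_force: 40.0
```

```bash
python3 - <<'E'
from h import *
import pickle
i=arm.camera_info("wrist");im=arm.grab_frame("wrist");pickle.dump((i,im),open("w2.pkl","wb"))
cv2.imwrite("pics/w2.png",im[:,:,::-1]);s=arm.read_state();print(s['tool_pos'],s['opening'])
E
```

```text
[477.47679051 293.80418495 150.51320424] 32.85977280011202
```

View pics/w2.png

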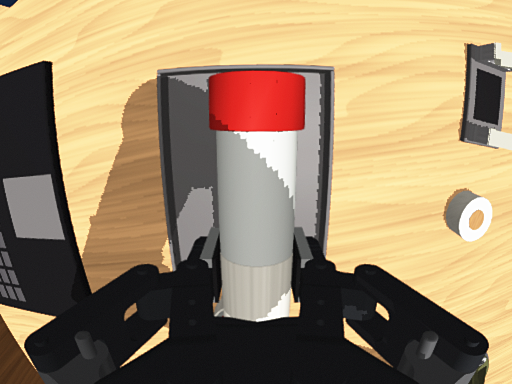

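The tube is held level (cap at (256,100)) over the tray. The tray's far rim corners are at (160,68) and (333,67).

```bash
python3 - <<'E'
from h import *
import pickle
np.set_printoptions(suppress=True,precision=1)
i,im=pickle.load(open("w2.pkl","rb"))
P=plane("wrist",[[159,68],[334,67],[170,240],[327,240]],30,i);print(P,np.linalg.norm(P[0]-P[1]))
v=P[0]-P[1];v/=np.linalg.norm(v);u=np.array([v[1],-v[0]])
print("yaw",np.arctan2(u[1],u[0]),"centre",(P[0]+P[1])/2-105*u)
c0=plane("wrist",[256.5,72],170,i); print(c0)
E
```

```text
[[598.7 361.3]
 [573.1 206.8]
 [434.4 387.2]
 [409.7 231.9]] 156.66671400452495
yaw -0.16431953074549702 centre [482.3 301.2]
[[560.2 278.9]]
```

drive_tool(
  translation=[
    [0,-7,30],
    [0,-7,70],
    [0,-7,105],
    [0,-7,125],
    [0,-7,135],
  ],
  twist=[0,0,0,0,0],
)

```text
clock: 5.82
tool_pos: [478.1, 300.5, 14.2]
tool_rot: [[0.987, -0.16, -0.001], [-0.16, -0.987, -0.001], [-0.001, 0.002, -1.0]]
wrist_force: [0.3, 0.2, 0.5]
opening: 32.7
finger_force: 40.0
```

drive_tool(
  translation=[
    [0,0,3],
    [0,0,6],
    [0,0,8.5],
    [0,0,9],
    [0,0,9],
  ],
  twist=[0,0,0,0,0],
)

```text
clock: 6.45
tool_pos: [478.5, 301.1, 6.7]
tool_rot: [[0.987, -0.16, 0.0], [-0.16, -0.987, 0.0], [0.0, -0.0, -1.0]]
wrist_force: [0.1, 0.9, -0.7]
opening: 32.8
finger_force: 40.0
```

Still off the floor slightly; lower a little more, then release.

drive_tool(
  translation=[
    [0,0,0.7],
    [0,0,1.4],
    [0,0,2],
    [0,0,2],
    [0,0,2],
  ],
  twist=[0,0,0,0,0],
)

```text
clock: 7.08
tool_pos: [478.6, 301.3, 4.8]
tool_rot: [[0.987, -0.16, 0.0], [-0.16, -0.987, 0.0], [0.0, -0.0, -1.0]]
wrist_force: [-1.7, -0.5, 3.5]
opening: 32.5
finger_force: 40.3
```

drive_tool(
  translation=[
    [0,0,0],
    [0,0,0],
    [0,0,0],
    [0,0,0],
    [0,0,0],
  ],
  twist=[0,0,0,0,0],
  claw=0.4,
)

```text
clock: 7.7
tool_pos: [478.4, 301.0, 4.4]
tool_rot: [[0.987, -0.16, -0.0], [-0.16, -0.987, -0.0], [-0.0, 0.0, -1.0]]
wrist_force: [0.5, 0.8, -0.6]
opening: 60.0
finger_force: 0.0
```

drive_tool(
  translation=[
    [0,0,-15],
    [0,0,-45],
    [0,0,-85],
    [0,0,-125],
    [0,0,-165],
  ],
  twist=[0,0,0,0,0],
)

```text
clock: 8.32
tool_pos: [478.5, 301.0, 172.2]
tool_rot: [[0.987, -0.16, 0.001], [-0.16, -0.987, 0.001], [0.001, -0.001, -1.0]]
wrist_force: [0.6, 0.0, 0.1]
opening: 59.9
finger_force: 0.0
```

drive_tool(
  translation=[
    [16,55,0],
    [32,110,0],
    [49,165,0],
    [65,220,0],
    [82,275,0],
  ],
  twist=[0,0,0,0,0],
  claw=1,
)

```text
clock: 8.95
tool_pos: [515.5, 14.7, 171.2]
tool_rot: [[0.987, -0.16, 0.002], [-0.16, -0.987, 0.0], [0.002, -0.001, -1.0]]
wrist_force: [1.5, -0.1, -0.8]
opening: 85.8
finger_force: 0.0
```

drive_tool(
  translation=[
    [16,55,0],
    [32,110,0],
    [49,165,0],
    [65,220,0],
    [82,274,0],
  ],
  twist=[-0.01,-0.02,-0.03,-0.04,-0.05],
)

```text
clock: 9.57
tool_pos: [552.6, -269.2, 171.1]
tool_rot: [[0.994, -0.11, 0.002], [-0.11, -0.994, -0.001], [0.002, 0.001, -1.0]]
wrist_force: [0.7, 1.1, 0.3]
opening: 85.3
finger_force: 0.0
```

drive_tool(
  translation=[
    [0,0,0],
    [0,0,0],
    [0,0,0],
    [0,0,0],
    [0,0,0],
  ],
  twist=[0,0,0,0,0],
)

```text
clock: 10.2
tool_pos: [552.6, -266.4, 169.8]
tool_rot: [[0.994, -0.109, 0.0], [-0.109, -0.994, -0.0], [0.0, 0.0, -1.0]]
wrist_force: [0.7, 0.6, -0.9]
opening: 85.5
finger_force: 0.0
```

```bash
python3 - <<'E'
from h import *
import pickle
i=arm.camera_info("wrist");im=arm.grab_frame("wrist");pickle.dump((i,im),open("w3.pkl","wb"))
t=arm.grab_frame("top")
s=arm.read_state();print(s['tool_pos'],s['opening'])
c=cv2.resize(im[60:280,150:370,::-1],None,fx=2.5,fy=2.5,interpolation=cv2.INTER_NEAREST)
c2=cv2.resize(t[150:270,80:180,::-1],(250,300),interpolation=cv2.INTER_NEAREST)
o=np.zeros((550,800,3),np.uint8);o[:,:550]=c;o[:300,550:]=c2
cv2.imwrite("pics/w3.png",o)
h=cv2.cvtColor(im,cv2.COLOR_RGB2HSV)
for r in range(85,262,8):
    print(r,''.join('R' if (s>180 and v>70 and (hh<6 or hh>174)) else ('W' if v>150 else 'g' if v>100 else 'd' if v>60 else '.') if s<70 else '-' for hh,s,v in h[r,225:305]))
E
```

```text
[ 552.5461789  -266.66716496  169.67454679] 85.40125072090413
85 --------------------------------------------------------------------------------
93 ----------RRRRRRRRRRRRRRRRRRRRRRRRRRRRRRR---------------------------------------
101 ----------RRRRRRRRRRRRRRRRRRRRRRRRRRRRRRRRRRRRRRRRR-----------------------------
109 ---------RRRRRRRRRRRRRRRRRRRRRRRRRRRRRRRRRRRRRRRRR------------------------------
117 ------------dgWWWWWWWWWWWWWWWWWWWWWWWWWW----------------------------------------
125 ------------dgggggWWWWWWWWWWWWWWWWWWWWWWWWWWWWg---------------------------------
133 ------------dggggggWWWWWWWWWWWWWWWWWWWWWWWWWWWg---------------------------------
141 -----------ddgggggggggggggggggWWWWWgggWWWWWWWg----------------------------------
149 -----------ddgggggggggggggggggggggggggggggggdd----------------------------------
157 -----------dgggggggggggggggggggggggggggggggdd-----------------------------------
165 -----------dggggggggggggggggggggggggggggWWWgd-----------------------------------
173 ----------ddgggggggggggggggggggggggggggggWWWg-----------------------------------
181 ----------gWWWWW
[... 214 characters left out ...]
--------------------
205 ---------ggWWWWWWWWWWWWWWWWWWWWWWWWWWWWWWWW-------------------------------------
213 ---------ggWWWWWWWWWWWWWWWWWWWWWWWWWWWWWWWW-------------------------------------
221 ---------ggWWWWWWWWWWWWWWWWWWWWWWWWWWWWWWg--------------------------------------
229 ---------ggWWWWWWWWWWWWWWWWWWWWWWWWWWWWWW---------------------------------------
237 ---------ggWWWWWWWWWWWWWWWWWWWWWWWWWWWWWW---------------------------------------
245 -----------WWWWWWWWWWWWWWWWWWWWWWWWWWWWW----------------------------------------
253 --------------------------------------------------------------------------------
261 --------------------------------------------------------------------------------
```

View pics/w3.png

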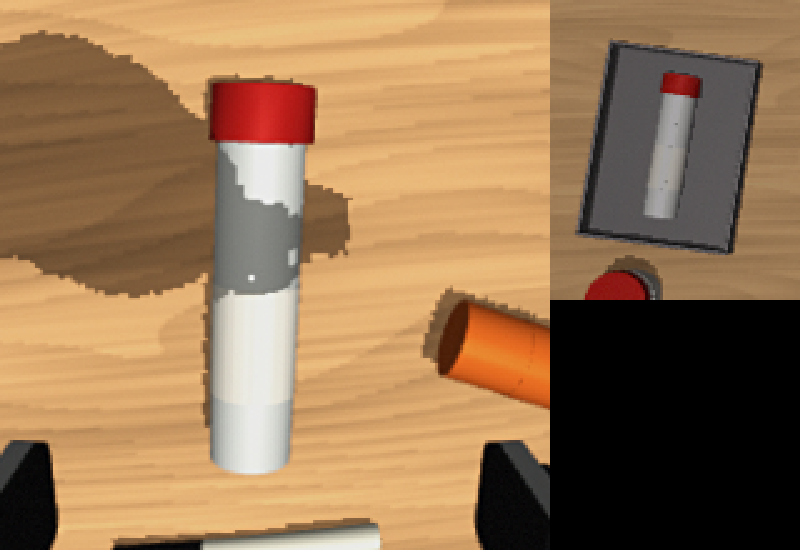

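The tube in the tray lies flat and released. In the wrist view the next tube runs from its cap edge at (254,117) to its plain end at (250,249).

```bash
python3 - <<'E'
from h import *
import pickle
np.set_printoptions(suppress=True,precision=3)
i,im=pickle.load(open("w3.pkl","rb"))
A=plane("wrist",[[254.4,118],[250.2,244]],27,i);u=A[0]-A[1];u/=np.linalg.norm(u)
b=plane("wrist",[[254.4,117.3]],46,i)[0];e=plane("wrist",[[250.2,249.2]],43,i)[0]
E=[[236.8,118],[234.6,244],[271.6,118],[266,244]]
print("widths",[np.linalg.norm(plane("wrist",[E[k],E[k+2]],30,i)@[[1],[0]]*0+np.diff(plane("wrist",[E[k],E[k+2]],30,i),axis=0)) for k in(0,1)])
print("eye",i['eye'],"axis pts",A,"yaw",np.arctan2(u[1],u[0]),"len",np.linalg.norm(b-e))
m=(b+e)/2; o=A[0]+u*((m-A[0])@u);print("origin",o)
s=arm.read_state();d=s['tool_rot'].T@np.r_[o-s['tool_pos'][:2],8-s['tool_pos'][2]];print("tool shift",d, "tool yaw",np.arctan2(s['tool_rot'][1,0],s['tool_rot'][0,0]))
E
```

```text
widths [np.float64(46.41764566643925), np.float64(46.8405605881291)]
eye [ 620.754 -275.039  312.765] axis pts [[ 611.914 -272.51 ]
 [ 482.273 -253.623]] yaw -0.1446713926549394 len 130.2988073668198
origin [ 548.666 -263.296]
tool shift [ -4.265  -2.942 161.673] tool yaw -0.11010200798575072
```

drive_tool(
  translation=[
    [-2,-3,20],
    [-2,-3,60],
    [-2,-3,100],
    [-2,-3,135],
    [-2,-3,150],
  ],
  twist=[0.035,0.035,0.035,0.035,0.035],
  claw=0.5,
)

```text
clock: 10.92
tool_pos: [549.6, -263.5, 17.2]
tool_rot: [[0.989, -0.145, -0.003], [-0.145, -0.989, 0.001], [-0.003, -0.0, -1.0]]
wrist_force: [-0.4, -0.4, -0.0]
opening: 64.0
finger_force: 0.0
```

drive_tool(
  translation=[
    [0,0,5],
    [0,0,9],
    [0,0,11],
    [0,0,11],
    [0,0,11],
  ],
  twist=[0,0,0,0,0],
)

```text
clock: 11.55
tool_pos: [551.0, -264.0, 9.0]
tool_rot: [[0.989, -0.145, 0.001], [-0.145, -0.989, -0.0], [0.001, 0.0, -1.0]]
wrist_force: [-0.3, 0.4, 0.3]
opening: 64.0
finger_force: 0.0
```

drive_tool(
  translation=[
    [0,0,0],
    [0,0,0],
    [0,0,0],
    [0,0,0],
    [0,0,0],
  ],
  twist=[0,0,0,0,0],
  claw=-1,
  newtons=40,
)

```text
clock: 12.18
tool_pos: [551.4, -263.5, 9.1]
tool_rot: [[0.989, -0.145, 0.001], [-0.145, -0.989, 0.0], [0.001, -0.0, -1.0]]
wrist_force: [0.1, 6.1, 4.6]
opening: 32.6
finger_force: 40.2
```

drive_tool(
  translation=[
    [0,0,-15],
    [0,0,-45],
    [0,0,-80],
    [-5,-25,-110],
    [-11,-55,-125],
  ],
  twist=[0,0,0,0,0],
)

```text
clock: 12.8
tool_pos: [548.0, -208.5, 135.9]
tool_rot: [[0.989, -0.147, 0.002], [-0.147, -0.989, -0.001], [0.002, 0.001, -1.0]]
wrist_force: [0.5, 0.3, -1.7]
opening: 32.8
finger_force: 40.0
```

drive_tool(
  translation=[
    [-9,-45,0],
    [-18,-90,0],
    [-27,-135,0],
    [-36,-180,0],
    [-42,-210,0],
  ],
  twist=[0.02,0.04,0.06,0.08,0.08],
)

```text
clock: 13.42
tool_pos: [536.4, 7.1, 133.9]
tool_rot: [[0.975, -0.223, -0.0], [-0.223, -0.975, -0.001], [0.0, 0.001, -1.0]]
wrist_force: [0.2, -0.2, -1.0]
opening: 32.6
finger_force: 40.1
```

drive_tool(
  translation=[
    [0,0,0],
    [0,0,0],
    [0,0,0],
    [0,0,0],
    [0,0,0],
  ],
  twist=[0,0,0,0,0],
)

```text
clock: 14.05
tool_pos: [536.8, 5.5, 133.4]
tool_rot: [[0.974, -0.225, -0.0], [-0.225, -0.974, -0.0], [-0.0, 0.0, -1.0]]
wrist_force: [-1.1, 0.5, -1.4]
opening: 32.6
finger_force: 40.1
```

```bash
python3 - <<'E'
from h import *
import pickle
np.set_printoptions(suppress=True,precision=3)
i=arm.camera_info("wrist");im=arm.grab_frame("wrist");pickle.dump((i,im),open("w4.pkl","wb"))
s=arm.read_state();print(s['tool_pos'],s['opening'],s['finger_force'],s['wrist_force'],np.arctan2(s['tool_rot'][1,0],s['tool_rot'][0,0]))
cv2.imwrite("pics/w4.png",im[:,:,::-1])
E
```

```text
[536.857   5.623 133.456] 32.554032464265156 40.106284618377686 [-0.404  0.813 -1.678] -0.2263683086172355
```

View pics/w4.png

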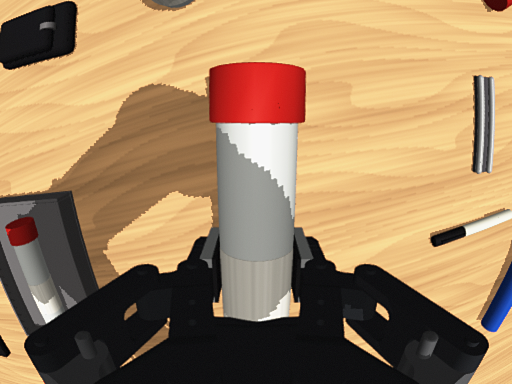

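Tube held level, cap at (257,93), with the rest empty at right. Descending onto the V.

drive_tool(
  translation=[
    [0,-0.7,25],
    [0,-0.7,50],
    [0,-0.7,75],
    [0,-0.7,88],
    [0,-0.7,93],
  ],
  twist=[0,0,0,0,0],
)

```text
clock: 14.72
tool_pos: [536.9, 6.5, 40.1]
tool_rot: [[0.975, -0.224, -0.001], [-0.224, -0.975, -0.001], [-0.0, 0.001, -1.0]]
wrist_force: [0.2, -0.1, -0.4]
opening: 33.1
finger_force: 40.1
```

drive_tool(
  translation=[
    [0,0,1],
    [0,0,2],
    [0,0,3],
    [0,0,3],
    [0,0,3],
  ],
  twist=[0,0,0,0,0],
)

```text
clock: 15.35
tool_pos: [537.1, 6.7, 37.6]
tool_rot: [[0.975, -0.224, 0.0], [-0.224, -0.975, -0.0], [0.0, 0.0, -1.0]]
wrist_force: [-0.8, -0.0, -1.9]
opening: 33.0
finger_force: 40.1
```

drive_tool(
  translation=[
    [0,0,0.4],
    [0,0,0.8],
    [0,0,1],
    [0,0,1],
    [0,0,1],
  ],
  twist=[0,0,0,0,0],
)

```text
clock: 15.98
tool_pos: [537.1, 6.8, 36.6]
tool_rot: [[0.975, -0.224, 0.0], [-0.224, -0.975, 0.0], [0.0, -0.0, -1.0]]
wrist_force: [0.4, 0.2, -0.2]
opening: 32.7
finger_force: 40.1
```

drive_tool(
  translation=[
    [0,0,0.4],
    [0,0,0.8],
    [0,0,1],
    [0,0,1],
    [0,0,1],
  ],
  twist=[0,0,0,0,0],
)

```text
clock: 16.6
tool_pos: [537.6, 7.0, 36.2]
tool_rot: [[0.975, -0.224, 0.001], [-0.224, -0.975, 0.0], [0.001, -0.001, -1.0]]
wrist_force: [-0.2, 4.1, 5.6]
opening: 32.8
finger_force: 40.7
```

drive_tool(
  translation=[
    [0,0,0.4],
    [0,0,0.7],
    [0,0,0.7],
    [0,0,0.7],
    [0,0,0.7],
  ],
  twist=[0,0,0,0,0],
)

```text
clock: 17.23
tool_pos: [537.8, 7.3, 35.8]
tool_rot: [[0.975, -0.223, 0.002], [-0.223, -0.975, 0.001], [0.002, -0.001, -1.0]]
wrist_force: [-1.4, 4.9, 6.8]
opening: 32.7
finger_force: 40.9
```

Only the right-hand face is bearing (Fy/Fz ≈ 0.7), so shift sideways in +y.

drive_tool(
  translation=[
    [0,-0.5,0],
    [0,-1,0],
    [0,-1,0],
    [0,-1,0],
    [0,-1,0],
  ],
  twist=[0,0,0,0,0],
)

```text
clock: 17.85
tool_pos: [537.9, 7.6, 35.5]
tool_rot: [[0.975, -0.224, 0.002], [-0.224, -0.975, -0.0], [0.002, -0.0, -1.0]]
wrist_force: [0.6, 2.9, 5.8]
opening: 32.7
finger_force: 40.8
```

drive_tool(
  translation=[
    [0,0,0.4],
    [0,0,0.8],
    [0,0,0.8],
    [0,0,0.8],
    [0,0,0.8],
  ],
  twist=[0,0,0,0,0],
)

```text
clock: 18.48
tool_pos: [537.9, 7.6, 35.5]
tool_rot: [[0.975, -0.224, 0.002], [-0.224, -0.975, -0.0], [0.002, -0.0, -1.0]]
wrist_force: [-1.7, 2.6, 10.5]
opening: 33.1
finger_force: 41.1
```

drive_tool(
  translation=[
    [0,-0.6,0.1],
    [0,-0.6,0.3],
    [0,-0.6,0.3],
    [0,-0.6,0.3],
    [0,-0.6,0.3],
  ],
  twist=[0,0,0,0,0],
)

```text
clock: 19.1
tool_pos: [537.9, 7.6, 35.5]
tool_rot: [[0.975, -0.224, 0.001], [-0.224, -0.975, -0.001], [0.002, 0.001, -1.0]]
wrist_force: [-2.7, 1.5, 10.8]
opening: 32.8
finger_force: 41.3
```

```bash
python3 - <<'E'
from h import *
np.set_printoptions(suppress=True,precision=2)
F=[];M=[]
for k in range(12):
    im=arm.grab_frame("wrist");s=arm.read_state();F.append(s['wrist_force']);M.append(s['moment'])
print(np.mean(F,0),np.std(F,0),np.mean(M,0),s['tool_pos'],s['finger_force'])
i=arm.camera_info("wrist")
def rays(p,z):return plane("wrist",p,z,i)[0]
h=red(im);n,l,st,c=cv2.connectedComponentsWithStats(h);k=1+st[1:,4].argmax();b=st[k];print(b,c[k])
bd=rays([c[k][0],b[1]+b[3]],73);print("cap edge",bd,"origin approx",bd-65*np.array([np.cos(.224),-np.sin(.224)]))
t=arm.grab_frame("top");cv2.imwrite("pics/t2.png",cv2.resize(t[90:270,80:380,::-1],(800,480)))
E
```

```text
[-3.12  1.34 11.09] [0.56 0.49 0.59] [ 0.33  1.08 -0.02] [537.91   7.6   35.45] 41.26931190490723
[ 209   62   97   61 5593] [256.78  93.04]
cap edge [599.63  -8.01] origin approx [536.25   6.42]
```

View pics/t2.png

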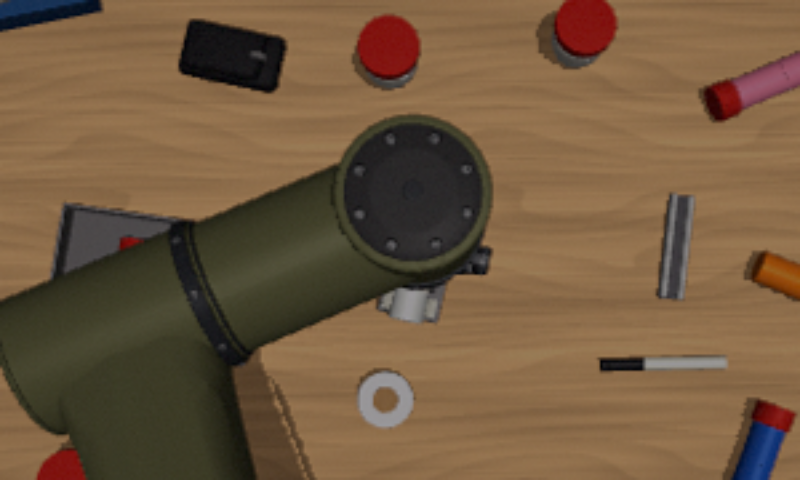

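The top view shows the tube in the cradle (plain end at about (408,305)), with the roll, marker, cups and mouse in place. Push is about 11 N with little side force and the tube is centred within 2 mm, so I'm handing in.

```bash
python3 -c "
from cell import arm
print(arm.finish_job())"
```

```text
the job is handed in; nothing more can be done
None
```

The job is handed in with the read tube lying released in the tray and the next tube held in the cradle at about 11 N; the hand-in gave no verdict, so a pass isn't confirmed.

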